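# Weigh a consignment and key in its shipping label

## Robot

A 6-joint arm with a two-finger parallel gripper is mounted at the origin on the work surface. World frame = base frame: x ahead of the robot, y to its left, z up, the work surface at z = 0. Lengths are in m, angles in rad, forces in N, time in s.
With the tool pointing down it reaches from about 0.4 to 0.825 m from the base axis. Payload 7 kg.
Tool frame: the origin (TCP) lies at the very end of the fingers, on their centre line; the grasp point (between the pads) lies 19 mm behind it; z points along the fingers, x is the direction in which the jaws open and shut, and the axes are right-handed (so a half turn about z gives the same grasp; the last joint's range is limited). The gripper opens to 88 mm and grips with 3 to 60 N. Pads are 19 mm wide; open, the fingers measure 130 mm over their backs; the gripper's body (78 mm by 193 mm) begins 47 mm behind the grasp point.
Start: joints at [-1.005, 0.359, 0.012, 0, -1.224, -0.288], TCP at [0.185, -0.649, 0.227] pointing down, gripper open.
Joint ranges: [-3.07, 3.07], [-1.43, 2.12], [-1.02, 1.25], [-3.03, 1.67], [-3.05, -0], [-3.03, 3.03]. Speed limits (rad/s): [2.39, 2.39, 3.01, 3.14, 3.14, 3.14].

## Interface

Orientations are given as [roll, pitch, yaw] about the fixed x, y, z axes, in that order (R = Rz(yaw) Ry(pitch) Rx(roll)).
In Python, from station import telemetry, grab_frame, arm, regions_of, pinpoint gives the robot as it stands. The module is installed in compiled form; this text tells all that it offers.
- The arm moves only by the shell command python3 -m inch 'ROWS' [FORCE]. ROWS is text: rows parted by semicolons, each of 7 numbers parted by spaces: the opening, from 0 (shut) to 1 (fully open), then the shift along the world's x, y, z in cm, then the turn, a rotation vector about the world's x, y, z in degrees. A call has 1 to 12 rows; each row is the pose to reach, as a shift and turn from the pose measured when the call began; what a row does not reach only later rows make up. A row lasts 1/8 s, in which the tool goes at most 62.5 mm and 10.7 degrees, less where a joint would pass 70% of its speed; a pose out of reach is approached as far as the arm can. A call with a gripper value outside its range is refused whole. The fingers move at their own pace and stop on an object; FORCE is the grip in N (left out, the last holds). Time passes only in rows, so rows that repeat a pose let the fingers close. It gives the time, the measured TCP pose, the force and the opening at its end, in the units of the state.
- telemetry.get_state(): the state, without advancing time (a new reading comes with each control period).
- grab_frame(name): name is "scene" or "side" or "wrist"; returns a dict with "pixels" (480x640x3 uint8, red, green, blue), "fx", "fy", "cx", "cy" (pixels), "dist_coeffs" ([k1, k2, p1, p2, k3] as OpenCV has them; the pictures are not rectified), "R" (3x3) and "t" (3): a world point X has camera coordinates R X + t. Camera axes: x right, y down, z forward; pixel columns grow to the right and rows downward; lengths in m; the calibration is good to about 2 mm. A picture is of the moment at which its call begins. There is no depth.
- arm.job_done(): hands the job in, once; it reports no verdict.
Trained networks look in the newest picture that a camera, given by its name, has taken for a name from the list of things; names that differ only in an ending like _2 or _b are one class to them, and where a whole thing is asked for, a point or a joint stands for the part that bears it (a point fixed in the world has none). Each returns a list of dicts, best first, with "p" (0 to 1); they miss things now and then, are a little off and sometimes report something else, mostly with a low value. They report only what shows in the picture. A call takes as long as a camera call. They do not tell look-alikes from the thing itself.
- regions_of(camera, name): "pixels" (480x640 bool, what is visible of it) and "bbox" ([left, top, right, bottom] in pixels, round what is visible of it).
- pinpoint(camera, name): "location" ([column, row] in pixels: a listed point, or the origin of a listed thing).
The state is a dict: "t": time; "q": joint angles; "qd": joint speeds; "joint_efforts": joint torques, N m; "eef_pos": TCP position; "ee_rot": TCP orientation; "force": force on the tool from outside, world axes, zero at the start; "moment": the same for the moment, N m; "width": finger opening in m.
Only numpy, scipy, OpenCV 4.12 (cv2) and the standard library are available. Lean on these libraries where they do the work, as an engineer would, in place of code of your own. Each camera call takes 0.05 s, during which the arm holds its last target. There are 200 camera calls.

## Task

All the cartons waiting in the roller rack go out as one consignment. Zero the empty scale with its round key; then, taking the front carton of a lane each time, set them all on the scale's platter, and with all of them on it key in the carrier code 2-6-7 and press the wide print key, one key at a time, without pressing any other. Then put all the cartons in the outgoing mail tray, leaving the other things on the desk where they are.

Things in the scene. Friction and masses are not known exactly. Their poses are not given: they have to be found in the camera images.
- scale: fixed bench shipping scale, 320 mm deep (x) by 270 wide (y). Origin: footprint centre on the desk; x points from keypad to platter, away from the operator, y to his left. Level key deck x -0.160 to -0.035, 46 mm above the desk: nine digit keys on its right half laid out as on a telephone (1 2 3 farthest from the operator); left half a flat display and, nearest the operator, ZERO and PRINT. No lettering
- platter (a point): centre of the floor of the scale's steel platter, a shallow pan 190 mm (x) by 270 mm (y) outside, 184 by 264 mm inside its 9 mm upturned edges, floor 68 mm above the desk; same axes as scale, at x 0.065 in its frame
- rack: fixed two-lane roller rack, 177 mm wide, sloping down 0.12 rad to its -x (towards the robot). Origin: on the desk under its middle, 90 mm uphill of the front stops; lanes at y +-0.0475. Roller tops 50 mm up at the stops, 73 mm at the far end (190 mm); rails 64 mm apart, 10 mm above the rollers, stops 18 mm. Bars 52-57 mm over the rollers hold the rear cartons down; front one out, the next rolls to the stop
- tray: outgoing mail tray, fixed, open-topped grey plastic, 240 mm (its x) by 220 mm (its y) by 60 mm high, walls 4 mm, floor 4 mm thick. Origin: centre of its underside on the desk
- carton_a: closed brown cardboard carton 80 x 55 x 45 mm (its x, y, z), 0.13 to 0.25 kg; origin: centre of its 80 x 55 mm underside, z up. Three or four are present, long side along the lanes: a (front) and b (behind it) in the +y lane, c (front) and d (behind) in the -y lane; b or d may be absent
- carton_b: closed brown cardboard carton 80 x 55 x 45 mm (its x, y, z), 0.13 to 0.25 kg; origin: centre of its 80 x 55 mm underside, z up. Three or four are present, long side along the lanes: a (front) and b (behind it) in the +y lane, c (front) and d (behind) in the -y lane; b or d may be absent
- carton_c: closed brown cardboard carton 80 x 55 x 45 mm (its x, y, z), 0.13 to 0.25 kg; origin: centre of its 80 x 55 mm underside, z up. Three or four are present, long side along the lanes: a (front) and b (behind it) in the +y lane, c (front) and d (behind) in the -y lane; b or d may be absent
- carton_d: closed brown cardboard carton 80 x 55 x 45 mm (its x, y, z), 0.13 to 0.25 kg; origin: centre of its 80 x 55 mm underside, z up. Three or four are present, long side along the lanes: a (front) and b (behind it) in the +y lane, c (front) and d (behind) in the -y lane; b or d may be absent
- key_zero (a joint): ZERO (round) key of the scale, pale cap 22 mm round, centred at x -0.135, y 0.103 in the scale's frame, top 54 mm above the desk (8 mm proud of the deck). Pressed straight down: 0 at rest, 0.004 m on its stop, pressed beyond 0.003; 1.5 N starts it, 5 N seats it, springs back
- key_2 (a joint): digit 2 key of the scale, pale cap 16 mm square, centred at x -0.067, y -0.064 in the scale's frame, top 54 mm above the desk (8 mm proud of the deck). Pressed straight down: 0 at rest, 0.004 m on its stop, pressed beyond 0.003; 1.5 N starts it, 5 N seats it, springs back
- key_6 (a joint): digit 6 key of the scale, pale cap 16 mm square, centred at x -0.101, y -0.100 in the scale's frame, top 54 mm above the desk (8 mm proud of the deck). Pressed straight down: 0 at rest, 0.004 m on its stop, pressed beyond 0.003; 1.5 N starts it, 5 N seats it, springs back
- key_7 (a joint): digit 7 key of the scale, pale cap 16 mm square, centred at x -0.135, y -0.028 in the scale's frame, top 54 mm above the desk (8 mm proud of the deck). Pressed straight down: 0 at rest, 0.004 m on its stop, pressed beyond 0.003; 1.5 N starts it, 5 N seats it, springs back
- key_print (a joint): PRINT (wide) key of the scale, pale cap 46 mm (y) by 18 mm (x), centred at x -0.135, y 0.044 in the scale's frame, top 54 mm above the desk (8 mm proud of the deck). Pressed straight down: 0 at rest, 0.004 m on its stop, pressed beyond 0.003; 1.5 N starts it, 5 N seats it, springs back
- key_1 (a joint): digit 1 key of the scale, pale cap 16 mm square, centred at x -0.067, y -0.028 in the scale's frame, top 54 mm above the desk (8 mm proud of the deck). Pressed straight down: 0 at rest, 0.004 m on its stop, pressed beyond 0.003; 1.5 N starts it, 5 N seats it, springs back
- key_3 (a joint): digit 3 key of the scale, pale cap 16 mm square, centred at x -0.067, y -0.100 in the scale's frame, top 54 mm above the desk (8 mm proud of the deck). Pressed straight down: 0 at rest, 0.004 m on its stop, pressed beyond 0.003; 1.5 N starts it, 5 N seats it, springs back
- key_4 (a joint): digit 4 key of the scale, pale cap 16 mm square, centred at x -0.101, y -0.028 in the scale's frame, top 54 mm above the desk (8 mm proud of the deck). Pressed straight down: 0 at rest, 0.004 m on its stop, pressed beyond 0.003; 1.5 N starts it, 5 N seats it, springs back
- key_5 (a joint): digit 5 key of the scale, pale cap 16 mm square, centred at x -0.101, y -0.064 in the scale's frame, top 54 mm above the desk (8 mm proud of the deck). Pressed straight down: 0 at rest, 0.004 m on its stop, pressed beyond 0.003; 1.5 N starts it, 5 N seats it, springs back
- key_8 (a joint): digit 8 key of the scale, pale cap 16 mm square, centred at x -0.135, y -0.064 in the scale's frame, top 54 mm above the desk (8 mm proud of the deck). Pressed straight down: 0 at rest, 0.004 m on its stop, pressed beyond 0.003; 1.5 N starts it, 5 N seats it, springs back
- key_9 (a joint): digit 9 key of the scale, pale cap 16 mm square, centred at x -0.135, y -0.100 in the scale's frame, top 54 mm above the desk (8 mm proud of the deck). Pressed straight down: 0 at rest, 0.004 m on its stop, pressed beyond 0.003; 1.5 N starts it, 5 N seats it, springs back
- tape_roll: roll of brown packing tape lying flat, 90 mm across, 48 mm high, open in the middle; origin: centre of its underside. Not part of the job, leave it alone
- stapler: black desk stapler 132 x 34 x 46 mm; origin: centre of its underside. Not part of the job, leave it alone
- marker: marker pen lying down, 116 mm long, 17 mm thick; origin: centre of its underside. Not part of the job, leave it alone
- label_roll: roll of paper labels standing on end, 60 mm across, 52 mm high; origin: centre of its underside. Not part of the job, leave it alone
Mind the look-alikes: they are no part of the job. What is shaped like the carton_a but green is not meant.

How it is judged:
By the outcome, as a careful person would: the job done as asked, in the order asked, and still so for the second after the job is handed in, with the robot touching nothing.
Of carton_b, carton_d only 1 to 2 are there at a start; the rules pass over those that are not, and their reading is None.
At some moment in a run one of carton_a, carton_b, carton_c, carton_d may be knocked a few centimetres aside while the robot is not near it.
Once in a run the grip may slacken for a moment while it holds something.
It also fails if it takes over 210 s, if anything falls off the work surface, if the arm or the gripper's body presses on something with over 40 N, if the wrist force passes 120 N, or if a joint passes its speed limit or range.

## Working session

There is one attempt and no reset: what is moved stays moved. The work goes in short steps, Python scripts to look and compute and a shell command to move; the robot and the scene stay as the last step left them, time stands still between calls to the robot, and variables do not carry over. Pictures are saved under pics/ and viewed, about 12 in all and at most 16, crops included, and the job is handed in when it is done.

```bash
mkdir -p pics
cat > h.py <<'E'
import numpy as np, cv2
from station import telemetry, grab_frame, arm, regions_of, pinpoint
def snap(n,f=None):
    g=grab_frame(n)
    if f: cv2.imwrite('pics/'+f,g['pixels'][:,:,::-1])
    return g
def px2w(g,uv,z):
    K=np.array([[g['fx'],0,g['cx']],[0,g['fy'],g['cy']],[0,0,1.]])
    n=cv2.undistortPoints(np.array([[uv]],float),K,np.array(g['dist_coeffs'],float)).ravel()
    R=np.array(g['R']);t=np.array(g['t']);C=-R.T@t
    d=R.T@np.array([n[0],n[1],1]);return C+d*(z-C[2])/d[2]
def w2px(g,X):
    K=np.array([[g['fx'],0,g['cx']],[0,g['fy'],g['cy']],[0,0,1.]])
    return cv2.projectPoints(np.atleast_2d(np.array(X,float)),cv2.Rodrigues(np.array(g['R']))[0],np.array(g['t'],float),K,np.array(g['dist_coeffs'],float))[0].reshape(-1,2)
E
python3 - <<'E'
from h import *
np.set_printoptions(precision=3,suppress=True)
H={'scale':0,'platter':.068,'rack':0,'tray':0,'carton_a':.06,'key_zero':.054,'key_2':.054,'key_6':.054,'key_7':.054,'key_print':.054,'key_3':.054,'key_9':.054}
for c in('scene','side'):
    g=snap(c,c+'0.png'); print(c,-np.array(g['R']).T@g['t'])
    for n,z in H.items():
        for r in pinpoint(c,n)[:5]: print(n,round(r['p'],2),np.array(r['location']),px2w(g,r['location'],z)[:2])
s=telemetry.get_state(); print(s['t'],s['force'],s['eef_pos'],s['ee_rot'],s['width'])
E
```

```text
scene [0.97  0.377 0.991]
scale 0.82 [302.8 264.1] [ 0.576 -0.009]
scale 0.74 [162.1 209.4] [ 0.691 -0.386]
platter 0.96 [279.3 261.7] [ 0.633 -0.026]
platter 0.61 [356.5 382.1] [0.729 0.267]
rack 0.69 [443.  323.2] [0.486 0.323]
tray 0.79 [225.5 174.9] [ 0.508 -0.346]
carton_a 0.78 [480.1 309.2] [0.438 0.368]
carton_a 0.74 [512.7 281.9] [0.336 0.388]
carton_a 0.68 [461.8 335.8] [0.513 0.37 ]
carton_a 0.64 [418.  306.7] [0.518 0.266]
carton_a 0.61 [439.  280.8] [0.438 0.266]Traceback (most recent call last):
  File "<stdin>", line 7, in <module>
ValueError: it knows: carton, label_roll, marker, platter, rack, scale, stapler, tape_roll, tray
```

Run:
```python
from h import *
np.set_printoptions(precision=3,suppress=True)
H={'scale':0,'platter':.068,'rack':0,'tray':0,'carton_a':.06,'tape_roll':0,'stapler':0,'marker':0,'label_roll':0}
for c in('scene','side'):
    g=snap(c,c+'0.png'); print(c,-np.array(g['R']).T@g['t'])
    for n,z in H.items():
        if c=='scene' and n in('scale','platter','rack','tray','carton_a'):continue
        for r in pinpoint(c,n)[:5]: print(n,round(r['p'],2),np.array(r['location']),px2w(g,r['location'],z)[:2])
s=telemetry.get_state(); print(s['t'],s['force'],s['eef_pos'],s['ee_rot'],s['width'])
```

```text
scene [0.97  0.377 0.991]
tape_roll 0.69 [353.7 380.2] [0.712 0.252]
tape_roll 0.36 [439.2 283.6] [0.409 0.263]
stapler 0.82 [161.4 211.2] [ 0.696 -0.383]
marker 0.65 [345.6 200. ] [ 0.363 -0.051]
marker 0.24 [306.6 268.4] [0.579 0.005]
label_roll 0.93 [200.3 259.9] [ 0.727 -0.202]
side [0.079 0.805 0.697]
scale 0.63 [312.2 237.6] [ 0.592 -0.021]
platter 0.91 [295.1 209.9] [ 0.646 -0.03 ]
rack 0.79 [270.2 333. ] [0.5   0.313]
tray 0.88 [382.6 189.3] [ 0.524 -0.348]
tray 0.39 [240.6 326. ] [0.567 0.326]
carton_a 0.88 [338.3 402.2] [0.28  0.428]
carton_a 0.78 [277.9 342.8] [0.437 0.369]
carton_a 0.7 [299.3 312.3] [0.443 0.283]
carton_a 0.63 [268.2 295.1] [0.527 0.27 ]
carton_a 0.58 [240.7 321.5] [0.532 0.358]
tape_roll 0.89 [208.  283.6] [0.72  0.253]
stapler 0.57 [336.7 171.4] [ 0.711 -0.392]
marker 0.68 [392.1 253.2] [ 0.375 -0.054]
label_roll 0.54 [307.2 191.2] [ 0.732 -0.231]
1.05 [ 0.162  0.344 -0.187] [ 0.185 -0.649  0.227] [-3.142 -0.     1.849] 0.08756964424416978
```

View pics/scene0.png

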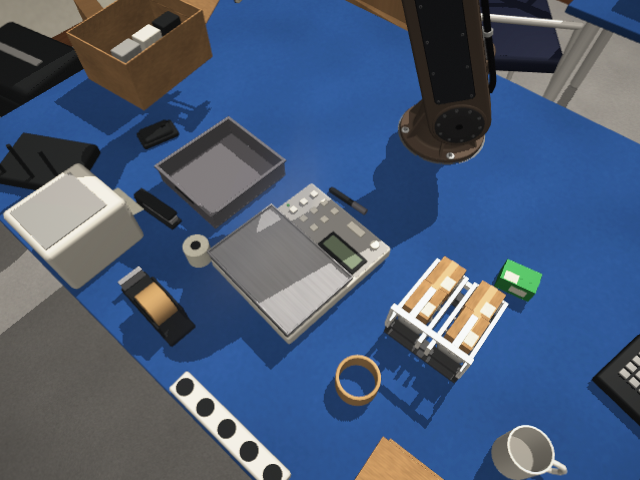

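View pics/side0.png

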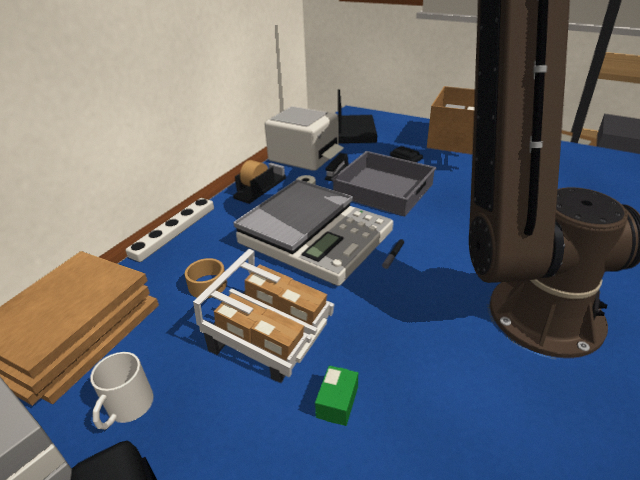

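Run:
```python
import cv2
a=cv2.imread('pics/scene0.png')[175:385,200:520]
cv2.imwrite('pics/c1.png',cv2.resize(a,None,fx=2.5,fy=2.5,interpolation=cv2.INTER_CUBIC))
```

```text
(no output)
```

View pics/c1.png

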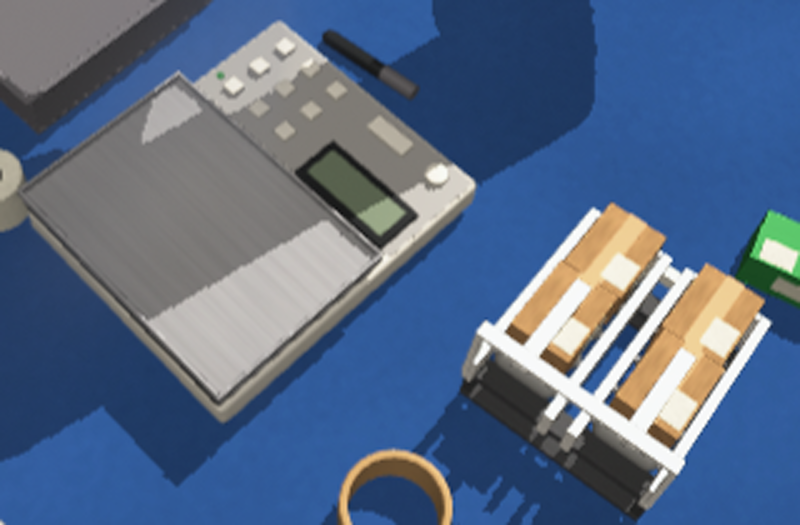

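```bash
cat > fit.py <<'E'
from h import *
from scipy.optimize import least_squares
np.set_printoptions(precision=4,suppress=True)
g=snap('scene')
def tw(p,P):
    c,s=np.cos(p[2]),np.sin(p[2]);P=np.array(P,float)
    return np.c_[p[0]+c*P[:,0]-s*P[:,1],p[1]+s*P[:,0]+c*P[:,1],P[:,2]]
def fit(P,U,p0):
    U=np.array(U)/2.5+[200,175]
    r=least_squares(lambda p:(w2px(g,tw(p,P))-U).ravel(),p0,loss='soft_l1')
    print(r.x,'\n',(w2px(g,tw(r.x,P))-U).round(1).tolist());return r.x
k=.054
fit([[-.135,.103,k],[-.135,.044,k],[-.067,-.1,k],[-.101,-.1,k],[-.135,-.1,k],[-.135,-.028,k],[-.101,-.028,k],[-.067,-.028,k],[-.135,-.064,k],[-.067,-.064,k],
 [-.03,-.135,.077],[.16,-.135,.077],[.16,.135,.077],[-.03,.135,.077]],
 [[437,175],[390,135],[233,87],[260,67],[285,47],[337,90],[311,110],[285,131],[311,70],[259,108],[180,73],[22,190],[220,402],[381,257]],[.58,-.01,-.2])
z=.0947;x=-.0954
fit([[x,-.075,z],[x,-.02,z],[x,.02,z],[x,.075,z],[x+.159,-.075,z+.019]],[[612,204],[665,238],[708,265],[763,302],[511,330]],[.5,.31,0])
E
python3 fit.py
python3 - <<'E'
import cv2
a=cv2.imread('pics/scene0.png')[110:225,150:295]
cv2.imwrite('pics/c2.png',cv2.resize(a,None,fx=4,fy=4,interpolation=cv2.INTER_CUBIC))
E
```

```text
[ 0.5765 -0.012  -0.0984] 
 [[0.1, -0.0], [0.4, 0.4], [0.3, -0.4], [-0.1, -0.2], [0.1, 0.1], [-0.1, 0.2], [0.1, 0.3], [0.1, 0.1], [-0.1, -0.6], [0.1, 0.2], [-0.4, -0.4], [-2.3, 0.6], [-0.5, -0.1], [1.3, -0.4]]
[0.4941 0.3243 0.0441] 
 [[-1.5, 0.1], [-0.0, 0.4], [-0.2, 0.0], [1.9, 0.1], [0.2, -0.6]]
```

View pics/c2.png

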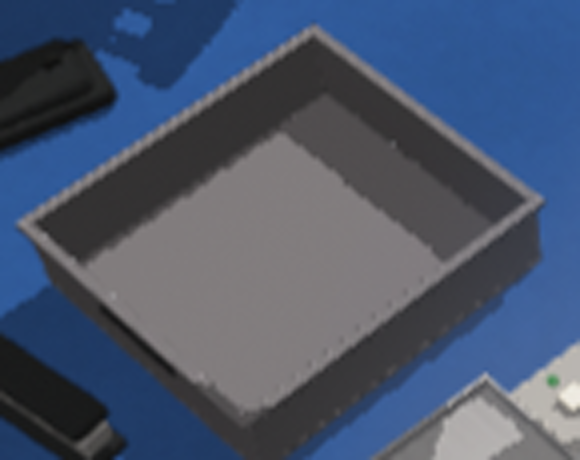

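```bash
cat >> fit.py <<'E'
print('tray');z=.06;a,b=.12,.11
U=(np.array([[315,27],[20,225],[542,202]])/4+[150,110]-[200,175])*2.5
# top,left,right: world spans
for u in U: print(px2w(g,u/2.5+[200,175],z))
for P in ([[-a,b,z],[a,b,z],[-a,-b,z]],[[-a,-b,z],[a,-b,z],[-a,b,z]],[[-b,-a,z],[b,-a,z],[-b,a,z]]): 
    try: fit(P,U,[.52,-.35,0])
    except Exception as e: print(e)
E
cat > go.py <<'E'
from h import *
from scipy.spatial.transform import Rotation as Ro
import sys
S=(0.5765,-0.012,-0.0984)
def loc(F,x,y):
    c,s=np.cos(F[2]),np.sin(F[2]);return F[0]+c*x-s*y,F[1]+s*x+c*y
def to(x,y,z,yaw,tilt=0,q=False):
    """yaw of jaw axis deg; tilt deg about rack-like y axis"""
    s=telemetry.get_state();T=Ro.from_euler('xyz',s['ee_rot'])
    W=Ro.from_euler('z',yaw,degrees=True)*Ro.from_euler('x',180,degrees=True)
    if tilt: W=Ro.from_rotvec(np.radians(tilt)*np.array([np.cos(np.radians(yaw)),np.sin(np.radians(yaw)),0]))*W
    d=(np.array([x,y,z])-s['eef_pos'])*100;v=np.degrees((W*T.inv()).as_rotvec())
    print('t %.2f w %.4f F'%(s['t'],s['width']),np.round(s['force'],1),'d',d.round(2),'turn',v.round(2))
K=dict(zero=(-.135,.103),k2=(-.067,-.064),k6=(-.101,-.1),k7=(-.135,-.028),pr=(-.135,.044))
E
python3 fit.py|tail -9;python3 -c "
from go import *
for n,k in K.items(): print(n,np.round(loc(S,*k),4))
to(*loc(S,*K['zero']),.10,84.4)"
```

```text
[ 0.3886 -0.4451  0.06  ]
[ 0.633  -0.4587  0.06  ]
[ 0.4028 -0.2209  0.06  ]
[ 0.5096 -0.3447 -1.4855] 
 [[-0.5, 94.7], [2.1, -0.1], [-0.5, -5.5]]
[ 0.5172 -0.3401 -0.0584] 
 [[-0.1, 0.8], [1.2, -0.2], [-1.0, -0.2]]
[ 0.5149 -0.3389  0.0105] 
 [[-8.5, 0.9], [2.4, -1.4], [0.0, 0.3]]
zero [0.4523 0.1038]
k2 [ 0.5035 -0.0691]
k6 [ 0.4662 -0.1016]
k7 [ 0.4394 -0.0266]
pr [0.4465 0.045 ]
t 1.15 w 0.0874 F [-0.8 -0.1  0.1] d [ 26.72  75.29 -12.66] turn [ -0.     0.   -21.51]
```

```bash
python3 -m inch '0 15 20 0 0 0 -10;0 26.7 40 0 0 0 -21.5;0 26.7 75.3 0 0 0 -21.5;0 26.7 75.3 0 0 0 -21.5;0 26.7 75.3 0 0 0 -21.5;0 26.7 75.3 0 0 0 -21.5;0 26.7 75.3 0 0 0 -21.5;0 26.7 75.3 0 0 0 -21.5;0 26.7 75.3 0 0 0 -21.5;0 26.7 75.3 0 0 0 -21.5;0 26.7 75.3 -8 0 0 -21.5;0 26.7 75.3 -12.7 0 0 -21.5' 30; python3 -m inch '0 0 0 0 0 0 0;0 0 0 0 0 0 0' | tail -3; python3 -c "
from go import *
to(*loc(S,*K['zero']),.07,84.4)
g=snap('wrist','w1.png')
for n,k in K.items(): print(n,w2px(g,[*loc(S,*k),.054]))"
```

```text
t: 2.65
eef_pos: [0.4315, 0.0334, 0.1628]
ee_rot: [3.137, -0.003, 1.475]
force: [0.5, 0.1, -0.3]
width: 0.0003
ee_rot: [3.137, -0.002, 1.476]
force: [-0.6, -0.2, 0.5]
width: 0.0006
t 2.90 w 0.0006 F [-0.6 -0.2  0.5] d [ 2.07  7.03 -9.31] turn [-0.1   0.25 -0.18]
zero [[423.47715031 258.04824341]]
k2 [[178.53315254 348.76244302]]
k6 [[122.01081429 303.96886665]]
k7 [[223.89247406 257.27999107]]
pr [[333.76699263 257.74913549]]
```

View pics/w1.png

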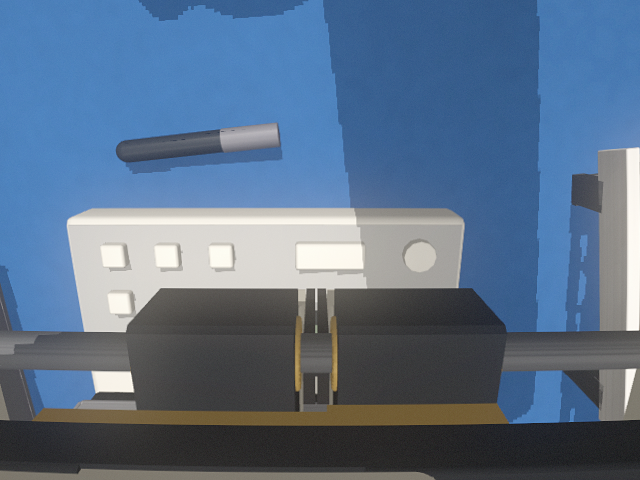

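```bash
python3 -m inch '0 2 6.9 -4 0 0 0;0 2 6.9 -8 0 0 0;0 2 6.9 -9.3 0 0 0;0 2 6.9 -9.3 0 0 0;0 2 6.9 -11 0 0 0;0 2 6.9 -11.4 0 0 0;0 2 6.9 -11.4 0 0 0'; python3 -c "
from go import *
to(*loc(S,*K['zero']),.0495,84.4)"
```

```text
t: 3.82
eef_pos: [0.4526, 0.1018, 0.051]
ee_rot: [3.135, -0.004, 1.475]
force: [1.3, -2.9, 5.1]
width: 0.0004
t 3.83 w 0.0004 F [ 1.3 -2.9  5.1] d [-0.04  0.19 -0.15] turn [-0.17  0.42 -0.11]
```

```bash
python3 -m inch '0 0 0 -0.15 0 0 0;0 0 0 -0.2 0 0 0;0 0 0 -0.25 0 0 0'; python3 -m inch '0 0 0 3 0 0 0;0 0 0 9 0 0 0;0 0 0 13 0 0 0;0 0 0 15 0 0 0;0 0 0 15 0 0 0'
python3 - <<'E'
from go import *
R=(0.4941,0.3243,0.0441)
x,y=loc(R,-.05,.0475); print(x,y)
to(x,y,.2,90+2.5)
snap('scene','s2.png')
for r in regions_of('scene','carton_a'): print(round(r['p'],2),r['bbox'])
E
```

```text
t: 4.2
eef_pos: [0.4528, 0.1018, 0.0499]
ee_rot: [3.134, -0.004, 1.476]
force: [-8.1, -1.3, 23.1]
width: 0.0001
t: 4.82
eef_pos: [0.4534, 0.1024, 0.2016]
ee_rot: [3.131, -0.006, 1.476]
force: [0.5, -0.5, 0.4]
width: 0.0005
0.4420545412865182 0.3695495328959677
t 4.83 w 0.0005 F [ 0.5 -0.5  0.4] d [-1.14 26.71 -0.16] turn [-0.35  0.6   7.95]
0.95 [402.4, 279.3, 445.4, 326.0]
0.91 [428.9, 255.4, 464.9, 295.8]
0.69 [496.5, 258.3, 538.8, 302.0]
0.52 [211.9, 186.9, 392.1, 343.4]
```

```bash
python3 -m inch '0.8 -1.1 6 0 0 0 4;0.8 -1.1 12 0 0 0 8;0.8 -1.1 18 0 0 -3 8;0.8 -1.1 24 0 0 -6.9 8;0.8 -1.1 26.7 0 0 -6.9 8;0.8 -1.1 26.7 0 0 -6.9 8;0.8 -1.1 26.7 0 0 -6.9 8' | tail -5
python3 - <<'E'
from go import *
R=(0.4941,0.3243,0.0441)
x,y=loc(R,-.05,.0475); print(x,y)
to(x,y,.2,92.5,-6.9)
g=snap('wrist','w2.png')
z=.0947;X=-.0954
for p in [(X,-.075,z),(X,-.02,z),(X,.02,z),(X,.075,z),(X+.079,.02,z+.01),(X+.079,.075,z+.01)]: print(w2px(g,[*loc(R,p[0],p[1]),p[2]]).round(0))
E
```

```text
t: 5.8
eef_pos: [0.4411, 0.3677, 0.1984]
ee_rot: [3.016, -0.005, 1.615]
force: [-0.1, -0.1, -0.2]
width: 0.0648
0.4420545412865182 0.3695495328959677
t 5.80 w 0.0648 F [-0.1 -0.1 -0.2] d [0.09 0.18 0.16] turn [-0.32  0.29 -0.04]
[[109. 150.]]
[[201. 150.]]
[[269. 149.]]
[[363. 149.]]
[[273. 277.]]
[[360. 277.]]
```

View pics/w2.png

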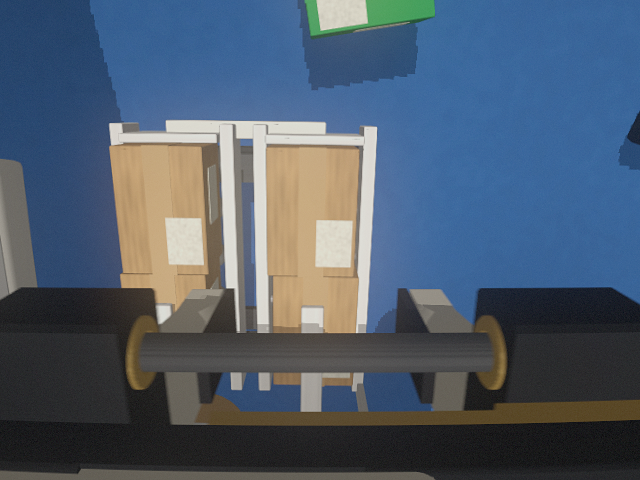

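```bash
python3 -m inch '0.8 -.1 0 -5 0 0 0;0.8 -.1 0 -10 0 0 0;0.8 -.1 0 -12.9 0 0 0;0.8 -.1 0 -12.9 0 0 0;0 -.1 0 -12.9 0 0 0;0 -.1 0 -12.9 0 0 0;0 -.1 0 -12.9 0 0 0' 30; python3 -m inch '0 0 0 0 0 0 0;0 -.2 0 3 0 0 0;0 -.6 0 7 0 0 0;0 -1 0 12 0 6.9 0;0 -1 0 12 0 6.9 0'
```

```text
t: 6.72
eef_pos: [0.4409, 0.3675, 0.0712]
ee_rot: [3.014, -0.007, 1.614]
force: [2.0, -4.5, 6.9]
width: 0.0551
t: 7.35
eef_pos: [0.4334, 0.3709, 0.1965]
ee_rot: [3.13, -0.02, 1.613]
force: [-0.3, 1.3, -2.6]
width: 0.0546
```

Run:
```python
from go import *
for p in [(.110,.066),(.110,-.066),(.020,.066),(.020,-.066)]: print(np.round(loc(S,*p),4))
to(*loc(S,.110,.066),.11,84.4)
```

```text
[0.6925 0.0429]
[ 0.6795 -0.0885]
[0.6029 0.0517]
[ 0.5899 -0.0796]
t 7.35 w 0.0546 F [-0.3  1.3 -2.6] d [ 25.9  -32.81  -8.65] turn [-1.15  0.67 -8.02]
```

```bash
python3 -m inch '0 4 -5 0 0 0 -2;0 8 -10 0 0 0 -4;0 12 -15 0 0 0 -8;0 16 -20 0 -1.1 .7 -8;0 20 -25 0 -1.1 .7 -8;0 24 -30 0 -1.1 .7 -8;0 25.9 -32.8 -3 -1.1 .7 -8;0 25.9 -32.8 -8 -1.1 .7 -8;0 25.9 -32.8 -9 -1.1 .7 -8;0 25.9 -32.8 -9 -1.1 .7 -8';python3 -c "
from go import *
to(*loc(S,.110,.066),.085,84.4)"
```

```text
t: 8.6
eef_pos: [0.6921, 0.0434, 0.1062]
ee_rot: [-3.14, 0.0, 1.474]
force: [0.7, 1.2, -1.2]
width: 0.0552
t 8.60 w 0.0552 F [ 0.7  1.2 -1.2] d [ 0.03 -0.05 -2.12] turn [ 0.   -0.09 -0.07]
```

```bash
python3 -m inch '0 0 0 -1.2 0 0 0;0 0 0 -1.8 0 0 0;0 0 0 -2.1 0 0 0;0 0 0 -2.2 0 0 0'
```

```text
t: 9.1
eef_pos: [0.6922, 0.0436, 0.0847]
ee_rot: [-3.14, 0.0, 1.475]
force: [-3.4, 1.0, 4.2]
width: 0.0547
```

```bash
python3 -m inch '0.8 0 0 0 0 0 0;0.8 0 0 0 0 0 0;0.8 0 0 0 0 0 0;0.8 0 0 5 0 0 0;0.8 0 0 11 0 0 0;0.8 -6 5 11.5 0 0 2;0.8 -12 10 11.5 0 0 8;0.8 -18 16 11.5 0 -3 8;0.8 -25 21 11.5 0 -6.9 8;0.8 -25 23 11.5 0 -6.9 8;0.8 -25 23 11.5 0 -6.9 8'
python3 - <<'E'
from go import *
R=(0.4941,0.3243,0.0441)
to(*loc(R,-.0525,-.0475),.07,92.5,-6.9)
g=snap('wrist','w3.png')
z=.0947;X=-.0954
for p in [(X,-.075,z),(X,-.02,z),(X,.02,z),(X,.075,z),(X+.079,-.02,z+.01),(X+.079,-.075,z+.01)]: print(w2px(g,[*loc(R,p[0],p[1]),p[2]]).round(0))
for c in('wrist','scene'):
    g=snap(c)
    for r in regions_of(c,'carton_a'): print(c,round(r['p'],2),r['bbox'])
    if c=='scene':
      for r in pinpoint(c,'carton_a'): print(round(r['p'],2),np.round(r['location']),px2w(g,r['location'],.068).round(3))
E
```

```text
t: 10.48
eef_pos: [0.4402, 0.2753, 0.2006]
ee_rot: [3.021, -0.005, 1.617]
force: [0.2, 0.3, -0.2]
width: 0.0702
t 10.47 w 0.0702 F [ 0.2  0.3 -0.2] d [  0.35  -0.07 -13.06] turn [-0.26 -0.01 -0.17]
[[266. 158.]]
[[358. 158.]]
[[425. 158.]]
[[515. 159.]]
[[355. 283.]]
[[269. 283.]]
wrist 0.9 [262.1, 279.2, 348.3, 385.9]
wrist 0.88 [427.4, 0.1, 572.3, 50.0]
wrist 0.63 [265.6, 150.8, 356.2, 283.1]
scene 0.85 [262.4, 271.2, 306.9, 319.7]
scene 0.84 [461.3, 286.2, 505.1, 331.2]
scene 0.81 [402.4, 279.8, 447.2, 326.5]
scene 0.71 [496.8, 263.7, 540.6, 303.3]
scene 0.7 [426.0, 256.1, 467.7, 303.3]
scene 0.29 [156.2, 116.3, 286.9, 228.5]
0.97 [288. 299.] [0.688 0.05  0.068]
0.87 [514. 286.] [0.348 0.394 0.068]
0.77 [420. 308.] [0.522 0.273 0.068]
0.76 [481. 309.] [0.44  0.369 0.068]
```

View pics/w3.png

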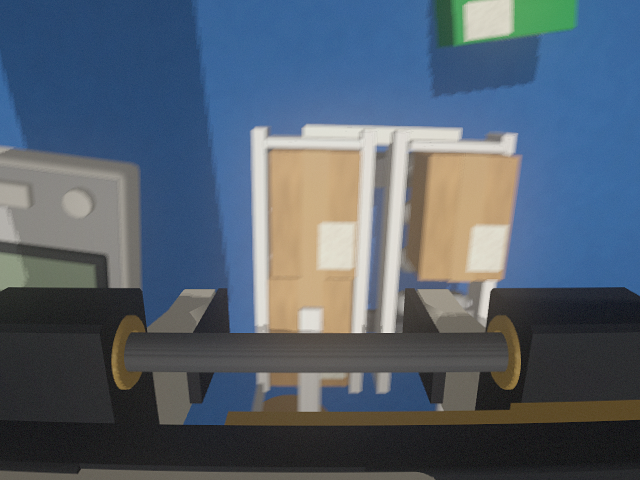

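```bash
python3 -m inch '0.78 0 0 -5 0 0 0;0.78 0 0 -10 0 0 0;0.78 0 0 -13 0 0 0;0.78 0 0 -13.1 0 0 0;0 0 0 -13.1 0 0 0;0 0 0 -13.1 0 0 0;0 0 0 -13.1 0 0 0' 30; python3 -m inch '0 0 0 0 0 0 0;0 -.2 0 3 0 0 0;0 -.6 0 7 0 0 0;0 -1 0 12 0 6.9 0;0 -1 0 12 0 6.9 0';python3 -c "
from go import *
to(*loc(S,.110,-.066),.11,84.4)"
```

```text
t: 11.65
eef_pos: [0.4431, 0.2734, 0.0695]
ee_rot: [3.021, -0.004, 1.614]
force: [4.2, -1.2, -0.8]
width: 0.055
t: 12.28
eef_pos: [0.4359, 0.2764, 0.1946]
ee_rot: [3.137, -0.016, 1.613]
force: [0.9, 1.4, -1.7]
width: 0.055
t 12.28 w 0.0550 F [ 0.9  1.4 -1.7] d [ 24.36 -36.49  -8.46] turn [-0.92  0.29 -8.02]
```

```bash
python3 -m inch '0 4 -6 0 0 0 -2;0 8 -12 0 0 0 -4;0 12 -18 0 0 0 -8;0 16 -24 0 -.9 .3 -8;0 20 -30 0 -.9 .3 -8;0 24.6 -36.5 0 -.9 .3 -8;0 24.6 -36.5 -3 -.9 .3 -8;0 24.6 -36.5 -8 -.9 .3 -8;0 24.6 -36.5 -8.5 -.9 .3 -8;0 24.6 -36.5 -8.5 -.9 .3 -8';python3 -c "
from go import *
to(*loc(S,.113,-.066),.0835,84.4)"
```

```text
t: 13.52
eef_pos: [0.6819, -0.0881, 0.1102]
ee_rot: [-3.141, 0.0, 1.474]
force: [-0.4, 0.8, -0.8]
width: 0.0549
t 13.53 w 0.0549 F [-0.4  0.8 -0.8] d [ 0.06 -0.07 -2.67] turn [ 0.02 -0.02 -0.08]
```

```bash
python3 -m inch '0 0 0 -1.5 0 0 0;0 0 0 -2.3 0 0 0;0 0 0 -2.6 0 0 0;0 0 0 -2.8 0 0 0'
```

```text
t: 14.02
eef_pos: [0.6821, -0.0878, 0.0828]
ee_rot: [3.141, 0.0, 1.475]
force: [-4.8, 2.4, 11.1]
width: 0.0546
```

```bash
python3 -m inch '0.8 0 0 .1 0 0 0;0.8 0 0 .1 0 0 0;0.8 0 0 .1 0 0 0;0.8 0 0 5 0 0 0;0.8 0 0 11.6 0 0 0;0.8 -4 6 11.7 0 0 2;0.8 -8 12 11.7 0 0 8;0.8 -12 18 11.7 0 -3 8;0.8 -16 24 11.7 0 -6.9 8;0.8 -20 30 11.7 0 -6.9 8;0.8 -24 36 11.7 0 -6.9 8;0.8 -24.2 42 11.7 0 -6.9 8' | tail -4;python3 -m inch '0.8 0 4 0 0 0 0;0.8 0 4 0 0 0 0'
python3 - <<'E'
from go import *
R=(0.4941,0.3243,0.0441)
to(*loc(R,-.0525,.0475),.07,92.5,-6.9)
g=snap('wrist','w4.png')
z=.0947;X=-.0954
for p in [(X,-.075,z),(X,-.02,z),(X,.02,z),(X,.075,z),(X+.079,.02,z+.01),(X+.079,.075,z+.01)]: print(w2px(g,[*loc(R,p[0],p[1]),p[2]]).round(0))
for c in('wrist','scene'):
    g=snap(c)
    for r in regions_of(c,'carton_a'): print(c,round(r['p'],2),r['bbox'])
    if c=='scene':
      for r in pinpoint(c,'carton_a'): print(round(r['p'],2),np.round(r['location']),px2w(g,r['location'],.068).round(3))
E
```

```text
eef_pos: [0.4537, 0.2849, 0.2007]
ee_rot: [3.02, -0.004, 1.615]
force: [1.6, 1.2, 1.0]
width: 0.0701
t: 15.78
eef_pos: [0.4534, 0.3277, 0.2008]
ee_rot: [3.019, -0.005, 1.619]
force: [-1.0, -1.1, -0.4]
width: 0.0701
t 15.78 w 0.0701 F [-1.  -1.1 -0.4] d [ -1.38   4.17 -13.08] turn [-0.27  0.09 -0.24]
[[176. 131.]]
[[270. 131.]]
[[339. 131.]]
[[433. 132.]]
[[337. 261.]]
[[424. 261.]]
wrist 0.96 [364.4, 0.0, 499.0, 25.6]
wrist 0.88 [333.7, 129.2, 438.1, 261.9]
wrist 0.6 [177.2, 124.6, 276.7, 257.6]
scene 0.93 [221.7, 232.7, 265.3, 279.6]
scene 0.79 [461.4, 282.0, 508.1, 334.0]
scene 0.68 [261.4, 271.2, 307.7, 318.2]
scene 0.56 [418.2, 258.7, 461.0, 306.0]
scene 0.56 [501.8, 260.3, 536.1, 301.6]
0.71 [513. 284.] [0.345 0.392 0.068]
0.7 [286. 295.] [0.683 0.04  0.068]
0.64 [481. 311.] [0.444 0.371 0.068]
0.63 [245. 260.] [ 0.679 -0.086  0.068]
```

```bash
python3 -m inch '0.78 -1.4 4 0 0 0 0;0.78 -1.5 4 -5 0 0 0;0.78 -1.5 4 -10 0 0 0;0.78 -1.5 4 -13 0 0 0;0.78 -1.5 4 -13.1 0 0 0;0 -1.5 4 -13.1 0 0 0;0 -1.5 4 -13.1 0 0 0;0 -1.5 4 -13.1 0 0 0' 30; python3 -m inch '0 0 0 0 0 0 0;0 -.2 0 3 0 0 0;0 -.6 0 7 0 0 0;0 -1 0 12 0 6.9 0;0 -1 0 12 0 6.9 0';python3 -c "
from go import *
to(*loc(S,.020,.066),.11,84.4)"
```

```text
t: 17.08
eef_pos: [0.4395, 0.3647, 0.0714]
ee_rot: [3.018, -0.007, 1.614]
force: [-1.8, -1.7, 4.6]
width: 0.0547
t: 17.7
eef_pos: [0.432, 0.3676, 0.1965]
ee_rot: [3.135, -0.019, 1.613]
force: [0.2, 0.9, -2.7]
width: 0.0548
t 17.70 w 0.0548 F [ 0.2  0.9 -2.7] d [ 17.08 -31.59  -8.65] turn [-1.08  0.41 -7.99]
```

```bash
python3 -m inch '0 3 -6 0 0 0 -2;0 6 -12 0 0 0 -4;0 9 -18 0 0 0 -8;0 13 -24 0 -1.1 .4 -8;0 17 -31.6 0 -1.1 .4 -8;0 17.1 -31.6 0 -1.1 .4 -8;0 17.1 -31.6 -3 -1.1 .4 -8;0 17.1 -31.6 -7 -1.1 .4 -8;0 17.1 -31.6 -7 -1.1 .4 -8;0 17.1 -31.6 -7 -1.1 .4 -8';python3 -c "
from go import *
to(*loc(S,.020,.066),.085,84.4)
g=snap('wrist','w5.png')"
```

```text
t: 18.95
eef_pos: [0.6035, 0.0517, 0.1273]
ee_rot: [3.141, 0.001, 1.474]
force: [0.5, 0.1, -0.4]
width: 0.0548
t 18.95 w 0.0548 F [ 0.5  0.1 -0.4] d [-0.06  0.   -4.23] turn [ 0.05  0.05 -0.03]
```

View pics/w5.png

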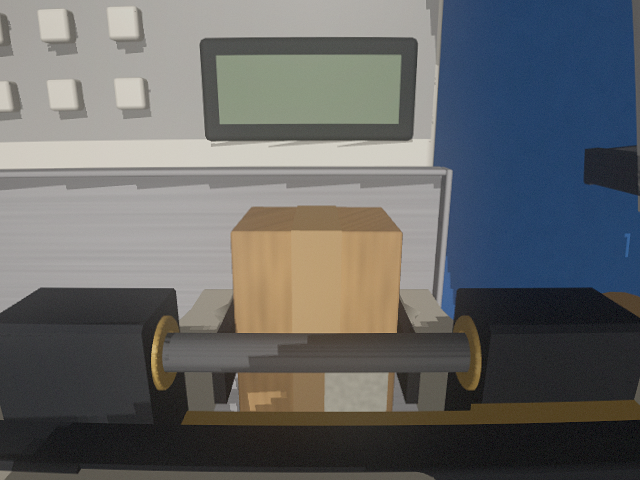

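```bash
python3 -m inch '0 0 0 -2.5 0 0 0;0 0 0 -3.7 0 0 0;0 0 0 -4.1 0 0 0;0 0 0 -4.3 0 0 0'
```

```text
t: 19.5
eef_pos: [0.6044, 0.0521, 0.086]
ee_rot: [3.138, 0.0, 1.474]
force: [-2.5, -0.2, 6.8]
width: 0.0552
```

Contact. Release and go to the −y lane for d.

```bash
python3 -m inch '0.8 0 0 0 0 0 0;0.8 0 0 0 0 0 0;0.8 0 0 0 0 0 0;0.8 0 0 5 0 0 0;0.8 0 0 11.3 0 0 0;0.8 -4 6 11.4 0 0 2;0.8 -8 12 11.4 0 0 8;0.8 -12 18 11.4 0 -3 8;0.8 -16 22.3 11.4 0 -6.9 8;0.8 -16.4 22.3 11.4 0 -6.9 8;0.8 -16.4 22.3 11.4 0 -6.9 8'
python3 - <<'E'
from go import *
R=(0.4941,0.3243,0.0441)
to(*loc(R,-.0525,-.0475),.07,92.5,-6.9)
g=snap('wrist','w6.png')
z=.0947;X=-.0954
for p in [(X,-.075,z),(X,-.02,z),(X,.02,z),(X,.075,z),(X+.079,-.02,z+.01),(X+.079,-.075,z+.01)]: print(w2px(g,[*loc(R,p[0],p[1]),p[2]]).round(0))
for c in('wrist','scene'):
    g=snap(c,c+'6.png')
    for r in regions_of(c,'carton_a'): print(c,round(r['p'],2),r['bbox'])
    if c=='scene':
      for r in pinpoint(c,'carton_a'): print(round(r['p'],2),np.round(r['location']),px2w(g,r['location'],.068).round(3))
E
```

```text
t: 20.88
eef_pos: [0.4391, 0.2766, 0.2006]
ee_rot: [3.017, -0.004, 1.618]
force: [0.2, -0.0, 0.7]
width: 0.0703
t 20.88 w 0.0703 F [ 0.2 -0.   0.7] d [  0.47  -0.21 -13.06] turn [-0.24  0.2  -0.2 ]
[[264. 159.]]
[[356. 159.]]
[[423. 160.]]
[[513. 161.]]
[[352. 284.]]
[[267. 284.]]
wrist 0.92 [262.2, 148.7, 359.0, 281.0]
wrist 0.72 [431.1, 0.9, 574.6, 50.2]
scene 0.88 [419.4, 256.2, 464.7, 305.3]
scene 0.8 [493.6, 264.7, 539.6, 301.2]
scene 0.55 [262.9, 269.9, 307.5, 318.1]
scene 0.34 [319.6, 202.3, 328.4, 207.3]
0.91 [439. 286.] [0.453 0.273 0.068]
0.85 [245. 261.] [ 0.681 -0.084  0.068]
0.81 [514. 284.] [0.344 0.392 0.068]
0.62 [315. 276.] [0.607 0.057 0.068]
0.6 [285. 299.] [0.69  0.044 0.068]
0.47 [162. 214.] [ 0.718 -0.323  0.068]
```

View pics/scene6.png

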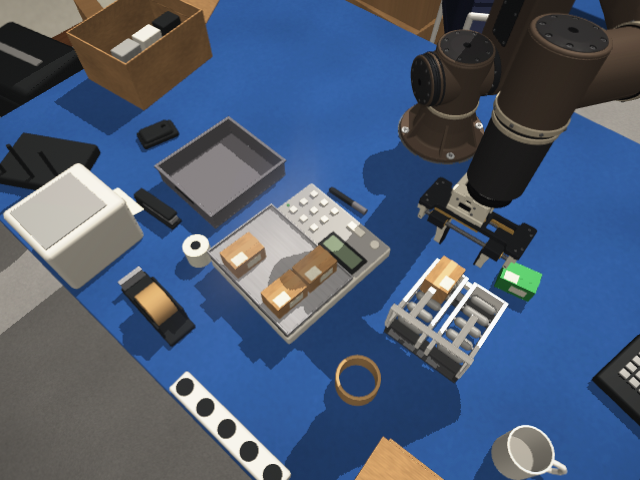

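```bash
python3 -m inch '0.78 0 -.1 -5 0 0 0;0.78 0 -.1 -10 0 0 0;0.78 0 -.1 -13 0 0 0;0.78 0 -.1 -13.1 0 0 0;0 0 -.1 -13.1 0 0 0;0 0 -.1 -13.1 0 0 0;0 0 -.1 -13.1 0 0 0' 30; python3 -m inch '0 0 0 0 0 0 0;0 -.2 0 3 0 0 0;0 -.6 0 7 0 0 0;0 -1 0 12 0 6.9 0;0 -1 0 12 0 6.9 0';python3 -c "
from go import *
to(*loc(S,.022,-.066),.115,84.4)"
```

```text
t: 22.05
eef_pos: [0.4417, 0.2738, 0.0701]
ee_rot: [3.017, -0.004, 1.613]
force: [2.7, -2.9, 2.0]
width: 0.0549
t: 22.68
eef_pos: [0.4345, 0.277, 0.1951]
ee_rot: [3.133, -0.016, 1.612]
force: [1.2, -0.0, -3.2]
width: 0.055
t 22.68 w 0.0550 F [ 1.2 -0.  -3.2] d [ 15.74 -35.68  -8.01] turn [-0.93  0.54 -7.93]
```

```bash
python3 -m inch '0 3 -6 0 0 0 -2;0 6 -12 0 0 0 -4;0 9 -18 0 0 0 -8;0 12 -24 0 -.9 .5 -8;0 15 -30 0 -.9 .5 -8;0 15.7 -35.7 0 -.9 .5 -8;0 15.7 -35.7 -3 -.9 .5 -8;0 15.7 -35.7 -8 -.9 .5 -8;0 15.7 -35.7 -8 -.9 .5 -8;0 15.7 -35.7 -8 -.9 .5 -8';python3 -c "
from go import *
to(*loc(S,.022,-.066),.0845,84.4)"
```

```text
t: 23.92
eef_pos: [0.5922, -0.0798, 0.1162]
ee_rot: [3.14, 0.0, 1.473]
force: [0.3, 0.3, -0.7]
width: 0.0548
t 23.93 w 0.0548 F [ 0.3  0.3 -0.7] d [-0.03 -0.01 -3.17] turn [0.01 0.1  0.01]
```

```bash
python3 -m inch '0 0 0 -2 0 0 0;0 0 0 -2.8 0 0 0;0 0 0 -3.1 0 0 0;0 0 0 -3.3 0 0 0'
```

```text
t: 24.42
eef_pos: [0.5928, -0.0796, 0.084]
ee_rot: [3.139, -0.0, 1.473]
force: [-0.3, 0.5, -1.9]
width: 0.0549
```

```bash
python3 -m inch '0 0 0 -.1 0 0 0;0 0 0 -.2 0 0 0;0 0 0 -.25 0 0 0'
```

```text
t: 24.8
eef_pos: [0.5931, -0.0796, 0.0835]
ee_rot: [3.137, -0.0, 1.474]
force: [-6.5, 1.5, 16.2]
width: 0.0554
```

```bash
python3 -m inch '0.8 0 0 .2 0 0 0;0.8 0 0 .2 0 0 0;0.8 0 0 .2 0 0 0;0.8 0 0 5 0 0 0;0.8 0 0 11 0 0 0;0.2 0 0 11 0 0 0;0 -4 0 11 0 0 0;0 -10 1 11 0 0 0;0 -13 1 11 0 0 0;0 -13 1 11 0 0 0'
python3 - <<'E'
from go import *
S=list(S)
to(*loc(S,-.069,-.064),.08,84.4)
g=snap('scene','scene7.png')
for r in pinpoint('scene','carton_a'): print(round(r['p'],2),np.round(r['location']),px2w(g,r['location'],.068).round(3))
for r in regions_of('scene','carton_a'): print(round(r['p'],2),np.round(r['bbox']))
a=cv2.imread('pics/scene7.png')[175:385,180:480]
cv2.imwrite('pics/c7.png',cv2.resize(a,None,fx=2.5,fy=2.5))
E
```

```text
t: 26.05
eef_pos: [0.4613, -0.0697, 0.1937]
ee_rot: [3.137, -0.001, 1.474]
force: [0.3, 0.1, 0.5]
width: 0.0255
t 26.05 w 0.0255 F [0.3 0.1 0.5] d [  4.02   0.08 -11.37] turn [-0.01  0.28 -0.07]
0.96 [242. 259.] [ 0.681 -0.093  0.068]
0.8 [514. 284.] [0.343 0.392 0.068]
0.78 [276. 235.] [ 0.586 -0.08   0.068]
0.7 [287. 298.] [0.685 0.046 0.068]
0.67 [314. 276.] [0.61  0.056 0.068]
0.83 [291. 247. 338. 291.]
0.71 [220. 232. 267. 278.]
0.71 [250. 210. 293. 253.]
0.7 [498. 258. 540. 301.]
0.59 [264. 272. 304. 319.]
0.19 [158. 116. 288. 227.]
```

View pics/c7.png

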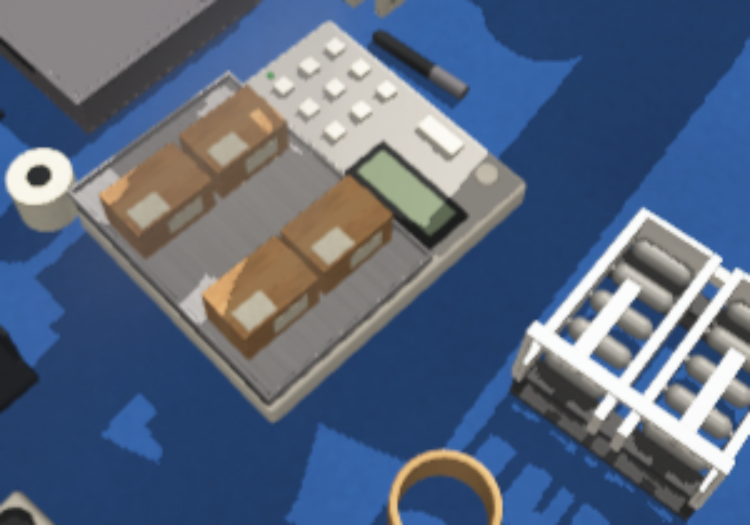

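```bash
python3 -m inch '0 2 .1 -4 0 0 0;0 4 .1 -8 0 0 0;0 4 .1 -12.2 0 0 0;0 4 .1 -12.2 0 0 0;0 4 .1 -13.5 0 0 0;0 4 .1 -14.2 0 0 0;0 4 .1 -14.5 0 0 0;0 4 .1 -14.6 0 0 0;0 4 .1 -14.6 0 0 0'; python3 -c "
from go import *
to(*loc(S,-.069,-.064),.0495,84.4)"
```

```text
t: 27.32
eef_pos: [0.5049, -0.0684, 0.05]
ee_rot: [3.134, -0.0, 1.475]
force: [-4.4, 1.5, 18.1]
width: 0.0009
t 27.32 w 0.0009 F [-4.4  1.5 18.1] d [-0.33 -0.05 -0.05] turn [ 0.02  0.44 -0.1 ]
```

```bash
python3 -m inch '0 0 0 2.5 0 0 0;0 0 0 3 0 0 0;0 -4 -3.3 3 0 0 0;0 -4 -3.3 3 0 0 0;0 -4 -3.3 3 0 0 0'; python3 -c "
from go import *
to(*loc(S,*K['k6']),.0495,84.4)"
```

```text
t: 27.95
eef_pos: [0.4652, -0.1015, 0.0804]
ee_rot: [3.133, -0.001, 1.475]
force: [0.5, 0.9, 0.1]
width: 0.0002
t 27.95 w 0.0002 F [0.5 0.9 0.1] d [ 0.09 -0.01 -3.09] turn [ 0.01  0.51 -0.09]
```

```bash
python3 -m inch '0 0 0 -1.6 0 0 0;0 0 0 -2.7 0 0 0;0 0 0 -3.1 0 0 0;0 0 0 -3.2 0 0 0;0 0 0 -3.25 0 0 0;0 0 0 -3.25 0 0 0'; python3 -m inch '0 0 0 2.5 0 0 0;0 0 0 3 0 0 0;0 -2.7 7.5 3 0 0 0;0 -2.7 7.5 3 0 0 0;0 -2.7 7.5 3 0 0 0;0 -2.7 7.5 3 0 0 0'; python3 -c "
from go import *
to(*loc(S,*K['k7']),.0495,84.4)"
```

```text
t: 28.7
eef_pos: [0.4659, -0.1012, 0.0498]
ee_rot: [3.132, -0.001, 1.476]
force: [-8.4, 4.6, 26.9]
width: 0.0005
t: 29.45
eef_pos: [0.439, -0.0263, 0.0796]
ee_rot: [3.132, -0.0, 1.476]
force: [-0.4, -0.1, -0.3]
width: 0.0001
t 29.45 w 0.0001 F [-0.4 -0.1 -0.3] d [ 0.04 -0.03 -3.01] turn [ 0.04  0.54 -0.18]
```

```bash
python3 -m inch '0 0 0 -1.6 0 0 0;0 0 0 -2.7 0 0 0;0 0 0 -3 0 0 0;0 0 0 -3.1 0 0 0;0 0 0 -3.15 0 0 0;0 0 0 -3.15 0 0 0'; python3 -m inch '0 0 0 2.5 0 0 0;0 0 0 3 0 0 0;0 0.7 7.1 3 0 0 0;0 .7 7.1 3 0 0 0;0 .7 7.1 3 0 0 0;0 .7 7.1 3 0 0 0'; python3 -c "
from go import *
to(*loc(S,*K['pr']),.0495,84.4)"
```

```text
t: 30.2
eef_pos: [0.4391, -0.027, 0.0497]
ee_rot: [3.132, 0.001, 1.477]
force: [-10.8, 1.2, 28.0]
width: 0.0005
t: 30.95
eef_pos: [0.4456, 0.0432, 0.0793]
ee_rot: [3.133, 0.001, 1.476]
force: [0.8, -0.5, 0.1]
width: 0.0004
t 30.95 w 0.0004 F [ 0.8 -0.5  0.1] d [ 0.09  0.19 -2.98] turn [ 0.12  0.48 -0.17]
```

```bash
python3 -c "
from go import *
g=snap('scene')
for r in pinpoint('scene','carton_a'): print(round(r['p'],2),px2w(g,r['location'],.068).round(3))"; python3 -m inch '0 0 .1 -1.6 0 0 0;0 0 .1 -2.7 0 0 0;0 0 .1 -3 0 0 0;0 0 .1 -3.05 0 0 0;0 0 .1 -3.1 0 0 0;0 0 .1 -3.1 0 0 0'; python3 -m inch '.8 0 0 5 0 0 0;0.8 0 0 11 0 0 0;.8 0 0 15 0 0 0;.8 4 -3 15 0 0 0;.8 8 -6 15 0 0 0;.8 14 -12.4 15 0 0 0;.8 14.5 -12.4 15 0 0 0;.8 14.5 -12.4 15 0 0 0;.8 14.5 -12.4 15 0 0 0'
python3 - <<'E'
from go import *
to(*loc(S,.02,-.066),.084,84.4)
g=snap('wrist','w8.png')
for x in(.062,-.018):
  for y in(-.0935,-.0385): print(w2px(g,[*loc(S,x,y),.113]).round(0))
for r in regions_of('wrist','carton_a'): print(round(r['p'],2),r['bbox'])
g=snap('scene')
for r in pinpoint('scene','carton_a'): print(round(r['p'],2),px2w(g,r['location'],.068).round(3))
E
```

```text
0.98 [ 0.591 -0.088  0.068]
0.97 [0.604 0.05  0.068]
0.87 [0.338 0.391 0.068]
0.78 [0.687 0.046 0.068]
0.74 [ 0.679 -0.085  0.068]
0.5 [ 0.637 -0.023  0.068]
t: 31.8
eef_pos: [0.4456, 0.0434, 0.0499]
ee_rot: [3.133, 0.002, 1.476]
force: [-7.2, -0.9, 24.0]
width: 0.0004
t: 32.92
eef_pos: [0.5899, -0.0807, 0.1995]
ee_rot: [3.134, 0.002, 1.475]
force: [-0.9, 0.0, 0.7]
width: 0.07
t 32.92 w 0.0700 F [-0.9  0.   0.7] d [ -0.     0.1  -11.55] turn [ 0.16  0.43 -0.12]
[[272. 311.]]
[[360. 312.]]
[[268. 183.]]
[[365. 184.]]
0.9 [458.0, 295.2, 486.6, 322.3]
0.79 [462.6, 174.8, 594.0, 309.0]
0.68 [275.7, 311.7, 366.4, 409.6]
0.59 [270.3, 175.7, 368.5, 313.3]
0.3 [187.2, 371.7, 220.9, 417.6]
0.92 [ 0.688 -0.087  0.068]
0.74 [0.602 0.054 0.068]
0.69 [ 0.591 -0.088  0.068]
0.68 [0.344 0.394 0.068]
0.64 [0.687 0.056 0.068]
```

View pics/w8.png

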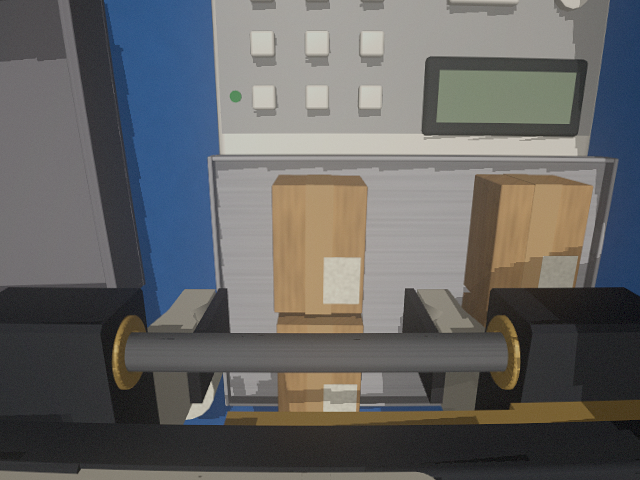

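```bash
cat >> go.py <<'E'
T=(0.5172,-0.3401,-0.0584)
SL=[loc(T,x,y) for x in(.05,-.05) for y in(-.045,.045)]
E
python3 -m inch '.78 0 0 -5 0 0 0;.78 0 0 -10 0 0 0;.78 0 0 -11.6 0 0 0;.78 0 0 -11.6 0 0 0;0 0 0 -11.6 0 0 0;0 0 0 -11.6 0 0 0;0 0 0 -11.6 0 0 0;0 0 0 -11.6 0 0 0;0 0 0 -7 0 0 0;0 0 0 0 0 0 0;0 0 0 0 0 0 0'; python3 -c "
from go import *
print(np.round(SL,4));to(*SL[0],.08,86.7)"
```

```text
t: 34.5
eef_pos: [0.5928, -0.0799, 0.206]
ee_rot: [3.123, 0.0, 1.477]
force: [0.0, 0.6, -3.0]
width: 0.0546
[[ 0.5645 -0.3879]
 [ 0.5697 -0.2981]
 [ 0.4647 -0.3821]
 [ 0.4699 -0.2923]]
t 34.50 w 0.0546 F [ 0.   0.6 -3. ] d [ -2.83 -30.8  -12.6 ] turn [0.1  1.05 2.05]
```

```bash
python3 -m inch '0 -.5 -6 0 0 0 2;0 -1 -12 0 0 0 2;0 -1.5 -18 0 0 0 2;0 -2 -24 0 0 1 2;0 -2.8 -30.8 0 0 1 2;0 -2.8 -30.8 0 0 1 2;0 -2.8 -30.8 -5 0 1 2;0 -2.8 -30.8 -10 0 1 2;0 -2.8 -30.8 -12.6 0 1 2;0 -2.8 -30.8 -12.6 0 1 2'
python3 - <<'E'
from go import *
to(*SL[0],.02,86.7)
g=snap('wrist','w9.png')
E
```

```text
t: 35.75
eef_pos: [0.5629, -0.3866, 0.0771]
ee_rot: [-3.137, -0.0, 1.512]
force: [-0.0, -0.0, -1.3]
width: 0.0547
t 35.75 w 0.0547 F [-0.  -0.  -1.3] d [ 0.16 -0.13 -5.71] turn [-0.04 -0.25  0.06]
```

View pics/w9.png

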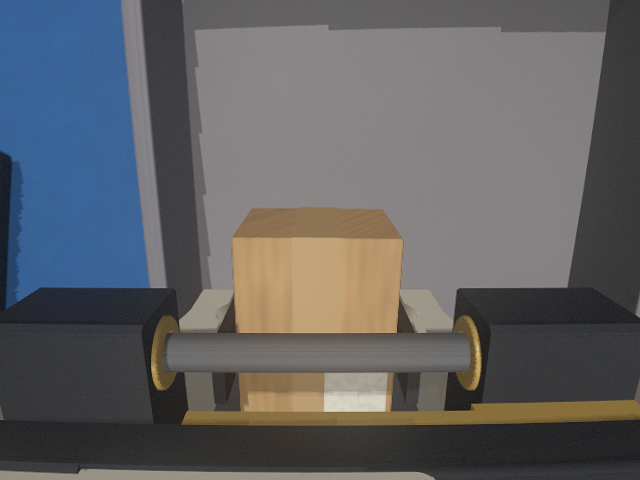

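```bash
python3 -m inch '0 .1 0 -3 0 0 0;0 .1 0 -4.8 0 0 0;0 .1 0 -5.4 0 0 0;0 .1 0 -5.7 0 0 0;0 .1 0 -5.9 0 0 0'
```

```text
t: 36.42
eef_pos: [0.5657, -0.3878, 0.0223]
ee_rot: [-3.141, 0.002, 1.513]
force: [-5.2, 2.8, 11.9]
width: 0.0548
```

```bash
python3 -m inch '0.72 0 0 .1 0 0 0;.72 0 0 .1 0 0 0;.72 0 0 .1 0 0 0;.72 0 0 6 0 0 0;.72 0 0 12 0 0 0;.75 0 0 17.7 0 0 0;.8 3 8 17.8 0 0 -2;.8 5 14 17.8 0 0 -2;.8 8 20 17.8 0 0 -2;.8 10 26 17.8 0 0 -2;.8 11.5 30 17.8 0 0 -2;.8 11.5 30 17.8 0 0 -2'
python3 - <<'E'
from go import *
to(*loc(S,.11,-.066),.0835,84.4)
g=snap('wrist','w10.png')
for x in(.152,.072):
  for y in(-.0935,-.0385): print(w2px(g,[*loc(S,x,y),.113]).round(0))
for r in regions_of('wrist','carton_a'): print(round(r['p'],2),r['bbox'])
g=snap('scene')
for r in pinpoint('scene','carton_a'): print(round(r['p'],2),px2w(g,r['location'],.068).round(3),px2w(g,r['location'],.004).round(3))
E
```

```text
t: 37.92
eef_pos: [0.6818, -0.0839, 0.1999]
ee_rot: [-3.141, 0.002, 1.482]
force: [0.2, 0.3, -0.3]
width: 0.07
t 37.92 w 0.0700 F [ 0.2  0.3 -0.3] d [ -0.24  -0.46 -11.64] turn [ 0.1  -0.02 -0.53]
[[262. 309.]]
[[350. 310.]]
[[259. 181.]]
[[355. 182.]]
0.89 [264.0, 170.0, 359.7, 308.3]
0.84 [455.0, 170.1, 579.2, 304.6]
0.76 [467.3, 17.4, 612.0, 170.4]
0.91 [0.604 0.052 0.068] [0.578 0.03  0.004]
0.61 [0.692 0.049 0.068] [0.673 0.026 0.004]
0.55 [ 0.679 -0.085  0.068] [ 0.659 -0.117  0.004]
0.42 [ 0.596 -0.346  0.068] [ 0.57  -0.396  0.004]
```

```bash
python3 -m inch '.78 -.2 -.3 -5 0 0 -.5;.78 -.2 -.3 -10 0 0 -.5;.78 -.2 -.3 -11.6 0 0 -.5;.78 -.2 -.3 -11.6 0 0 -.5;0 -.2 -.3 -11.6 0 0 -.5;0 -.2 -.3 -11.6 0 0 -.5;0 -.2 -.3 -11.6 0 0 -.5;0 -.2 -.3 -11.6 0 0 -.5;0 -.2 -.3 -7 0 0 -.5;0 -.2 -.3 0 0 0 -.5;0 -.2 -.3 0 0 0 -.5'; python3 -c "
from go import *
to(*SL[1],.08,86.7)"
```

```text
t: 39.5
eef_pos: [0.681, -0.0916, 0.2067]
ee_rot: [3.133, 0.001, 1.47]
force: [0.1, 0.0, -2.7]
width: 0.0548
t 39.50 w 0.0548 F [ 0.1  0.  -2.7] d [-11.12 -20.65 -12.67] turn [0.12 0.5  2.47]
```

```bash
python3 -m inch '0 -3 -5 0 0 0 2.4;0 -6 -10 0 0 .5 2.4;0 -9 -16 0 0 .5 2.4;0 -11.1 -20.6 0 0 .5 2.4;0 -11.1 -20.6 0 0 .5 2.4;0 -11.1 -20.6 -5 0 .5 2.4;0 -11.1 -20.6 -10 0 .5 2.4;0 -11.1 -20.6 -12.6 0 .5 2.4;0 -11.1 -20.6 -12.6 0 .5 2.4'
python3 - <<'E'
from go import *
to(*SL[1],.02,86.7)
E
```

```text
t: 40.62
eef_pos: [0.5685, -0.2965, 0.0781]
ee_rot: [-3.137, 0.001, 1.512]
force: [-0.4, -0.2, -1.0]
width: 0.0546
t 40.62 w 0.0546 F [-0.4 -0.2 -1. ] d [ 0.13 -0.16 -5.81] turn [ 0.04 -0.29  0.05]
```

```bash
python3 -m inch '0 .1 -.1 -3 0 0 0;0 .1 -.1 -4.8 0 0 0;0 .1 -.1 -5.4 0 0 0;0 .1 -.1 -5.7 0 0 0;0 .1 -.1 -5.9 0 0 0'
```

```text
t: 41.25
eef_pos: [0.5696, -0.2975, 0.0224]
ee_rot: [-3.137, 0.002, 1.513]
force: [-11.6, 8.1, 29.4]
width: 0.0548
```

```bash
python3 -m inch '0.72 0 0 .3 0 0 0;.72 0 0 .3 0 0 0;.72 0 0 .3 0 0 0;.72 0 0 6 0 0 0;.72 0 0 12 0 0 0;.75 0 0 17.7 0 0 0;.8 1 8 17.8 0 0 -2;.8 2 14 17.8 0 0 -2;.8 3 20 17.8 0 0 -2;.8 3.4 26 17.8 0 0 -2;.8 3.4 35 17.8 0 0 -2;.8 3.4 35 17.8 0 0 -2'; python3 -m inch '.8 0 1.6 0 0 0 0;.8 0 1.6 0 0 0 0' >/dev/null
python3 - <<'E'
from go import *
to(*loc(S,.02,.066),.085,84.4)
g=snap('wrist','w11.png')
for x in(.062,-.018):
  for y in(.0935,.0385): print(w2px(g,[*loc(S,x,y),.113]).round(0))
for r in regions_of('wrist','carton_a'): print(round(r['p'],2),r['bbox'])
g=snap('scene','scene11.png')
for r in pinpoint('scene','carton_a'): print(round(r['p'],2),px2w(g,r['location'],.068).round(3),px2w(g,r['location'],.004).round(3))
E
```

```text
t: 42.75
eef_pos: [0.6034, 0.0552, 0.2002]
ee_rot: [-3.137, 0.002, 1.48]
force: [0.6, -0.5, 0.1]
width: 0.0698
t 43.00 w 0.0700 F [ 0.5 -0.1  0.2] d [ -0.04  -2.03 -11.48] turn [ 0.08 -0.29 -0.48]
[[326. 316.]]
[[238. 315.]]
[[328. 188.]]
[[232. 187.]]
0.75 [241.0, 317.3, 327.3, 412.3]
0.7 [232.1, 176.5, 333.3, 319.4]
0.95 [0.345 0.39  0.068] [0.301 0.391 0.004]
0.94 [ 0.592 -0.261  0.068] [ 0.565 -0.305  0.004]
0.92 [0.605 0.052 0.068] [0.58  0.03  0.004]
0.76 [ 0.595 -0.342  0.068] [ 0.569 -0.392  0.004]
0.57 [0.613 0.026 0.068] [0.588 0.001 0.004]
```

```bash
python3 -m inch '.78 0 -2 0 0 0 -.5;.78 0 -2 -5 0 0 -.5;.78 0 -2 -10 0 0 -.5;.78 0 -2 -11.5 0 0 -.5;.78 0 -2 -11.5 0 0 -.5;0 0 -2 -11.5 0 0 -.5;0 0 -2 -11.5 0 0 -.5;0 0 -2 -11.5 0 0 -.5;0 0 -2 -11.5 0 0 -.5;0 0 -2 -7 0 0 -.5;0 0 -2 0 0 0 -.5;0 0 -2 0 0 0 -.5'; python3 -c "
from go import *
to(*SL[2],.08,86.7)"
```

```text
t: 44.7
eef_pos: [0.6058, 0.0507, 0.2057]
ee_rot: [3.138, -0.001, 1.471]
force: [-0.4, 0.1, -2.2]
width: 0.0549
t 44.70 w 0.0549 F [-0.4  0.1 -2.2] d [-14.12 -43.28 -12.57] turn [-0.06  0.21  2.44]
```

```bash
python3 -m inch '0 -2 -6 0 0 0 2.4;0 -4 -12 0 0 0 2.4;0 -6 -18 0 0 0 2.4;0 -8 -24 0 0 0 2.4;0 -10 -30 0 0 0 2.4;0 -12 -36 0 0 0 2.4;0 -14.1 -43.2 0 0 0 2.4;0 -14.1 -43.2 0 0 0 2.4;0 -14.1 -43.2 -5 0 0 2.4;0 -14.1 -43.2 -10 0 0 2.4;0 -14.1 -43.2 -12.6 0 0 2.4;0 -14.1 -43.2 -12.6 0 0 2.4'
python3 - <<'E'
from go import *
to(*SL[2],.02,86.7)
g=snap('wrist','w12.png')
E
```

```text
t: 46.2
eef_pos: [0.4631, -0.38, 0.0773]
ee_rot: [-3.14, -0.004, 1.513]
force: [-0.2, 0.3, -1.5]
width: 0.0548
t 46.20 w 0.0548 F [-0.2  0.3 -1.5] d [ 0.15 -0.21 -5.73] turn [-0.21 -0.06  0.04]
```

View pics/w12.png

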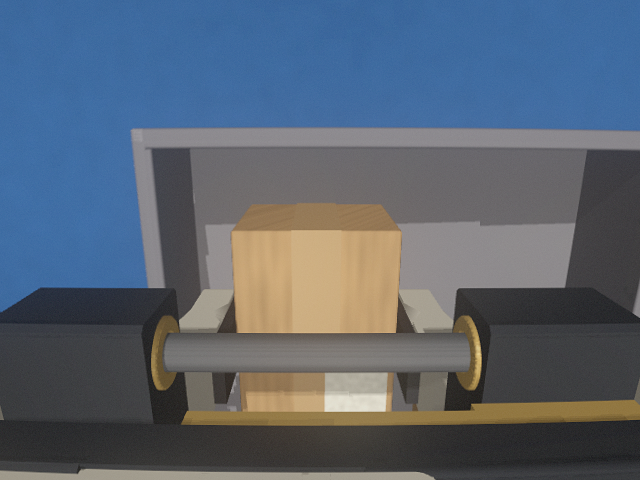

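Carton hangs clear of the tray walls (left wall inner edge ≈ col 160–200, carton from 235). Lower.

```bash
python3 -m inch '0 .1 -.1 -3 0 0 0;0 .1 -.1 -4.8 0 0 0;0 .1 -.1 -5.4 0 0 0;0 .1 -.1 -5.6 0 0 0;0 .1 -.1 -5.75 0 0 0'
```

```text
t: 46.88
eef_pos: [0.4665, -0.3821, 0.0231]
ee_rot: [3.138, -0.001, 1.514]
force: [-2.1, 6.7, 14.8]
width: 0.0553
```

```bash
python3 -m inch '0.72 0 0 .2 0 0 0;.72 0 0 .2 0 0 0;.72 0 0 .2 0 0 0;.72 0 0 6 0 0 0;.72 0 0 12 0 0 0;.75 0 0 17.6 0 0 0;.8 4 7 17.7 0 0 -2;.8 8 14 17.7 0 0 -2;.8 12 20 17.7 0 0 -2;.8 16 26 17.7 0 0 -2;.8 19 32 17.7 0 0 -2;.8 22.5 38 17.7 0 0 -2' >/dev/null; python3 -m inch '.8 1 6 0 0 0 0;.8 2 6 0 0 0 0;.8 2 6 0 0 0 0'
python3 - <<'E'
from go import *
to(*loc(S,.11,.066),.085,84.4)
g=snap('wrist','w13.png')
for x in(.152,.072):
  for y in(.0935,.0385): print(w2px(g,[*loc(S,x,y),.113]).round(0))
for r in regions_of('wrist','carton_a'): print(round(r['p'],2),r['bbox'])
g=snap('scene')
for r in pinpoint('scene','carton_a'): print(round(r['p'],2),px2w(g,r['location'],.068).round(3),px2w(g,r['location'],.004).round(3))
E
```

```text
t: 48.75
eef_pos: [0.6791, 0.0023, 0.1996]
ee_rot: [3.138, -0.001, 1.48]
force: [-1.0, 0.3, 0.4]
width: 0.0707
t 48.75 w 0.0707 F [-1.   0.3  0.4] d [  1.34   4.06 -11.46] turn [-0.03  0.18 -0.37]
[[423. 326.]]
[[336. 326.]]
[[434. 202.]]
[[339. 201.]]
0.95 [335.2, 185.8, 438.3, 320.9]
0.79 [0.352 0.398 0.068] [0.309 0.399 0.004]
0.78 [ 0.59  -0.342  0.068] [ 0.563 -0.392  0.004]
0.66 [0.688 0.051 0.068] [0.668 0.028 0.004]
0.47 [ 0.496 -0.333  0.068] [ 0.463 -0.383  0.004]
```

```bash
python3 -m inch '.8 1.2 4.1 0 0 0 -.4;.78 1.2 4.1 -5 0 0 -.4;.78 1.2 4.1 -10 0 0 -.4;.78 1.2 4.1 -11.5 0 0 -.4;.78 1.2 4.1 -11.5 0 0 -.4;0 1.2 4.1 -11.5 0 0 -.4;0 1.2 4.1 -11.5 0 0 -.4;0 1.2 4.1 -11.5 0 0 -.4;0 1.2 4.1 -11.5 0 0 -.4;0 1.2 4.1 -7 0 0 -.4;0 1.2 4.1 0 0 0 -.4;0 1.2 4.1 0 0 0 -.4'; python3 -c "
from go import *
to(*SL[3],.08,86.7)"
```

```text
t: 50.45
eef_pos: [0.693, 0.0419, 0.2067]
ee_rot: [3.129, -0.004, 1.471]
force: [0.5, 0.7, -2.8]
width: 0.0549
t 50.45 w 0.0549 F [ 0.5  0.7 -2.8] d [-22.31 -33.42 -12.67] turn [-0.16  0.74  2.44]
```

```bash
python3 -m inch '0 -4 -6 0 0 0 2.4;0 -8 -12 0 0 .7 2.4;0 -12 -18 0 0 .7 2.4;0 -16 -24 0 0 .7 2.4;0 -20 -30 0 0 .7 2.4;0 -22.3 -33.4 0 0 .7 2.4;0 -22.3 -33.4 0 0 .7 2.4;0 -22.3 -33.4 -5 0 .7 2.4;0 -22.3 -33.4 -10 0 .7 2.4;0 -22.3 -33.4 -12.5 0 .7 2.4;0 -22.3 -33.4 -12.5 0 .7 2.4'
python3 - <<'E'
from go import *
to(*SL[3],.02,86.7)
E
```

```text
t: 51.82
eef_pos: [0.468, -0.2916, 0.0796]
ee_rot: [-3.137, -0.004, 1.512]
force: [0.6, -0.4, -1.5]
width: 0.055
t 51.83 w 0.0550 F [ 0.6 -0.4 -1.5] d [ 0.19 -0.07 -5.96] turn [-0.24 -0.24  0.07]
```

```bash
python3 -m inch '0 .1 0 -3 0 0 0;0 .1 0 -4.8 0 0 0;0 .1 0 -5.5 0 0 0;0 .1 0 -5.75 0 0 0;0 .1 0 -5.95 0 0 0'
```

```text
t: 52.45
eef_pos: [0.4691, -0.2916, 0.0235]
ee_rot: [-3.138, -0.003, 1.513]
force: [-12.4, 12.1, 38.8]
width: 0.0547
```

```bash
python3 -m inch '0.72 0 0 .3 0 0 0;.72 0 0 .3 0 0 0;.72 0 0 .3 0 0 0;.72 0 0 6 0 0 0;.72 0 0 12 0 0 0;.72 0 0 17 0 0 0;.72 0 4 17 0 0 0;.72 -3 10 17 0 0 0;.72 -3 20 17 0 0 0;.72 -3 28 17 0 0 0;.72 -3 28 17 0 0 0'
python3 - <<'E'
from go import *
g=snap('scene','scene14.png')
for r in pinpoint('scene','carton_a'): print(round(r['p'],2),px2w(g,r['location'],.068).round(3),px2w(g,r['location'],.004).round(3))
E
```

```text
t: 53.82
eef_pos: [0.4389, -0.0097, 0.1938]
ee_rot: [-3.139, -0.004, 1.513]
force: [1.4, -0.1, 0.6]
width: 0.063
0.96 [ 0.589 -0.253  0.068] [ 0.562 -0.297  0.004]
0.89 [ 0.592 -0.34   0.068] [ 0.566 -0.39   0.004]
0.85 [ 0.513 -0.218  0.068] [ 0.481 -0.259  0.004]
0.59 [0.336 0.39  0.068] [0.292 0.391 0.004]
0.58 [ 0.498 -0.33   0.068] [ 0.465 -0.379  0.004]
```

View pics/scene14.png

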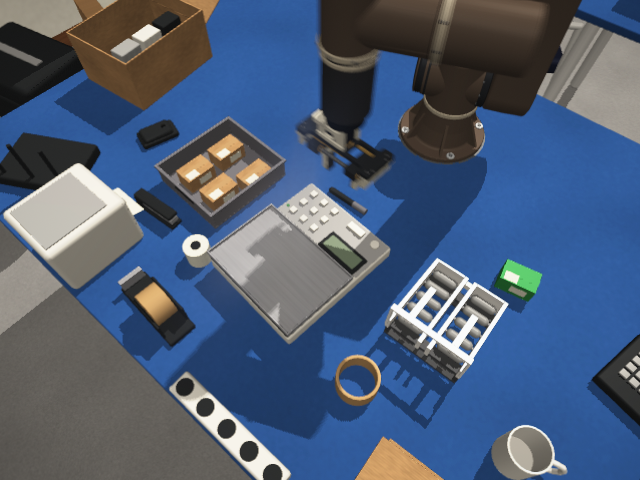

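Run:
```python
from go import *
g=snap('scene','s15.png');h=snap('side','d15.png')
a=cv2.resize(g['pixels'][110:225,150:295],None,fx=3,fy=3,interpolation=cv2.INTER_CUBIC)
b=cv2.resize(h['pixels'][140:220,320:445],None,fx=3,fy=3,interpolation=cv2.INTER_CUBIC)
o=np.zeros((600,440,3),np.uint8);o[:345,:435]=a;o[350:590,:375]=b
cv2.imwrite('pics/c15.png',o[:,:,::-1])
```

```text
(no output)
```

View pics/c15.png

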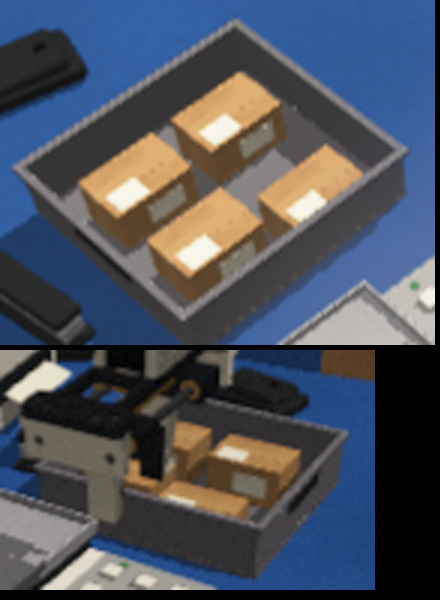

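```bash
python3 -c "
from station import arm,telemetry
s=telemetry.get_state();print(s['t'],s['force']);arm.job_done()"
```

```text
54.025 [0.22770118 0.31354661 0.68990974]
the job is handed in; nothing more can be done
```

The job is done and handed in at about 54 s of robot time; the hand-in reports no verdict.

- **Order of work:** I zeroed the empty scale. I then set the four cartons on the platter from the front of the lanes (a, c, b, d). With all four on it I pressed 2, 6, 7 and PRINT one at a time, then moved all the cartons to the mail tray.
- **Keys:** Each key went down about 4 mm, to its stop, with 18–28 N on the finger. I did not read the key joints directly.
- **Last pictures:** All four cartons lie flat in the tray, and the rack and platter are empty. The tape roll, stapler, marker, label roll and green box look unmoved.
- **One disagreement:** The last carton placed, carton a, ended about 3 cm from where I released it, against the tray's side wall. This was probably the announced knock. It is flat and fully inside, so I left it there.
- **Force and contact:** That last placing reached about 39 N at the wrist through the fingers, the highest reading I saw. At hand-in the gripper was empty and touching nothing.

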